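Sort left-hand and right-hand shelf brackets

TASK

Two loose shelf brackets, one left-hand and its right-hand mirror image, stand on the bench: the two with a flat tab out to one side. Put each of them, standing upright on its foot, into the grey bin whose sample bracket, fixed on the board behind the bin, is of the same hand, and let go of it.

Things in the scene. Friction and masses are not known exactly. Their poses are not given: they have to be found in the camera images.
- left_bracket_center (a point): left-hand shelf bracket, bare aluminium, 140 g. Foot: strip 90 x 26 x 6 mm; upright web 10 mm thick, 46 mm high, on its middle line, low (22 mm) over the last 15 mm, the nose. At the other end a flat tab, 30 mm long, 6 thick, reaches 45 mm from the web to the left, as seen with nose towards you. Point: middle of the web, 23 mm up. x along the web from nose to tab, z up, tab on +y.
- right_bracket_center (a point): right-hand shelf bracket, bare aluminium, 140 g. Foot: strip 90 x 26 x 6 mm; upright web 10 mm thick, 46 mm high, on its middle line, low (22 mm) over the last 15 mm, the nose. At the other end a flat tab, 30 mm long, 6 thick, reaches 45 mm from the web to the right, as seen with nose towards you. Point: middle of the web, 23 mm up. x along the web from nose to tab, z up, tab on -y.
- left_bin_in (a point): bin for left-hand brackets: open grey tray fixed to the bench, 170 (x) x 150 (y) x 45 mm high outside, walls and floor 4 mm. Point: centre of its inner floor; x along the longer side, away from the robot, z up. On a board at its far (+x) side a fixed left-hand sample, nose to the robot, tab on +y, 97 to 188 mm from the point, 58 mm high. Only the sample tells the bins apart; they may swap sides.
- right_bin_in (a point): bin for right-hand brackets: open grey tray fixed to the bench, 170 (x) x 150 (y) x 45 mm high outside, walls and floor 4 mm. Point: centre of its inner floor; x along the longer side, away from the robot, z up. On a board at its far (+x) side a fixed right-hand sample, nose to the robot, tab on -y, 97 to 188 mm from the point, 58 mm high. Only the sample tells the bins apart; they may swap sides.
There are look-alikes about, which are no part of the job. Leave any red look-alike of the part that bears left_bracket_center alone.

How it is judged (in metres and radians):
At the end, for the whole second after the job is handed in: Each bracket stands in the bin of its own hand: centre inside the bin's walls (within 80 mm along and 70 mm across of the middle), 12 to 32 mm above the inner floor, upright within 0.17 rad, at rest (under 0.02 m/s and 0.2 rad/s) (x of left_bracket_center in the frame of left_bin_in between -0.08 and 0.08 m and y of left_bracket_center in the frame of left_bin_in between -0.07 and 0.07 m and z of left_bracket_center in the frame of left_bin_in between 0.012 and 0.032 m and angle between each of left_bracket_center, right_bracket_center's own z axis and vertical below 0.17 rad and linear speed of each of left_bracket, right_bracket below 0.02 m/s and angular speed of each of left_bracket, right_bracket below 0.2 rad/s and x of right_bracket_center in the frame of right_bin_in between -0.08 and 0.08 m and y of right_bracket_center in the frame of right_bin_in between -0.07 and 0.07 m and z of right_bracket_center in the frame of right_bin_in between 0.012 and 0.032 m); the robot touches nothing.
It also fails if it takes over 51 s, if anything falls off the work surface, if the arm or the gripper's body presses on something with over 40 N, if the wrist force passes 120 N, or if a joint passes its speed limit or range.

ROBOT

A 6-joint arm with a two-finger parallel gripper is mounted at the origin on the work surface. World frame = base frame: x ahead of the robot, y to its left, z up, the work surface at z = 0. Lengths are in mm, angles in rad, forces in N, time in s.
With the tool pointing down it reaches from about 300 to 775 mm from the base axis. Payload 14.6 kg.
Tool frame: the origin (TCP) lies between the finger pads; the fingertips stand 8 mm ahead of it and the grasp point (between the pads) lies 11 mm behind it; x points along the fingers, y is the direction in which the jaws open and shut, and the axes are right-handed (so a half turn about x gives the same grasp; the last joint's range is limited). The gripper opens to 94 mm and grips with 3 to 60 N. Pads are 16 mm wide; open, the fingers measure 119 mm over their backs; the gripper's body (75 mm by 177 mm) begins 78 mm behind the grasp point.
Start: joints at [1.123, 0.3, 1.521, -0, 1.321, -0.067], TCP at [204.411, 510.593, 213.446] pointing down, gripper open.
Joint ranges: [-3.03, 3.03], [-0.79, 2.21], [0.23, 2.52], [-1.04, 4.18], [0, 3.07], [-2.55, 2.55]. Speed limits (rad/s): [2.22, 2.22, 2.57, 3.14, 3.14, 3.14].

INTERFACE

Orientations are given as [roll, pitch, yaw] about the fixed x, y, z axes, in that order (R = Rz(yaw) Ry(pitch) Rx(roll)).
In Python, from cell import telemetry, camera, calibration, order gives the robot as it stands.
- The arm moves only by the shell command python3 -m handwheel 'ROWS' [FORCE]. ROWS is JSON, a list of rows, each a list of 7 numbers: the turn, a rotation vector about the tool's x, y, z as a fraction of full scale, then the shift along the tool's x, y, z as a fraction of full scale, then the opening, from 0 (shut) to 1 (fully open). A call has 1 to 12 rows; each row is the pose to reach, as a shift and turn from the pose measured when the call began, along the tool's axes at that moment, turning the shorter way round; what a row does not reach only later rows make up. Full scale, the value 1, is 300 mm for a shift and pi rad for a turn. A row lasts 1/8 s, in which the tool goes at most 62.5 mm and 10.7 degrees, less where a joint would pass 70% of its speed; a pose out of reach is approached as far as the arm can. A call with a number of a shift or a turn outside -1 to 1 is refused whole. A call with a gripper value outside its range is refused whole. The fingers move at their own pace and stop on an object; FORCE is the grip in N (left out, the last holds). Time passes only in rows, so rows that repeat a pose let the fingers close. It gives the time, the measured TCP pose, the force and the opening at its end, in the units of the state.
- telemetry.read_state(): the state, without advancing time (a new reading comes with each control period).
- camera(name): name is "scene" or "side" or "wrist"; returns the picture (420x560x3 uint8, red, green, blue); there is no depth.
- calibration(name): a dict with "fov_y" (degrees; the focal length in pixels is half the picture's height over the tangent of half this angle, whatever the lens; pixels are square), "cx", "cy" (the principal point, pixels), "position" and "attitude" of the camera in the world. Camera axes: x right, y down, z forward; pixel columns grow to the right and rows downward; lengths in mm; the calibration is good to about 2 mm. A picture is of the moment at which its call begins: read the wrist's pose just before it. calibration takes no time and is no camera call; for the wrist camera it gives the pose at the moment of the call.
- order.sign_off(): hands the job in, once; it reports no verdict.
The state is a dict: "clock": time; "joints": joint angles; "qd": joint speeds; "effort": joint torques, N m; "eef_pos": TCP position; "eef_rot": TCP orientation; "wrist_force": force on the tool from outside, world axes, zero at the start; "moment": the same for the moment, N m; "finger_gap": finger opening in mm.
Only numpy, scipy, OpenCV 4.12 (cv2) and the standard library are available. Lean on these libraries where they do the work, as an engineer would, in place of code of your own. Each camera call takes 0.05 s, during which the arm holds its last target.

## Working session

There is one attempt and no reset: what is moved stays moved. The work goes in short steps, Python scripts to look and compute and a shell command to move; the robot and the scene stay as the last step left them, time stands still between calls to the robot, and variables do not carry over. Pictures are saved under pics/ and viewed, and the job is handed in when it is done.

```bash
mkdir -p pics; ls
python3 - <<'E'
from cell import telemetry,camera,calibration
import cv2
s=telemetry.read_state();print(s)
for n in("scene","side","wrist"):
    print(n,calibration(n)); cv2.imwrite(f"pics/{n}0.png",camera(n)[:,:,::-1])
E
```

```text
pics
{'clock': 0.0, 'joints': array([ 1.12338906e+00,  3.00456159e-01,  1.52159164e+00, -6.80944947e-06,
        1.32070711e+00, -6.66171775e-02]), 'qd': array([ 6.65151828e-04,  8.13802065e-04, -1.35023940e-03, -6.17358803e-04,
        1.19987702e-05,  3.70866783e-04]), 'effort': array([-3.84825780e-04, -5.31809235e+01, -3.52741134e+01,  7.08858669e-02,
        2.44285382e-02, -1.56794345e-04]), 'eef_pos': array([204.31006256, 510.36391414, 212.89005725]), 'eef_rot': array([-1.6317387 ,  1.56963405, -2.0125271 ]), 'wrist_force': array([-0.08709562,  0.12479681, -0.48287035]), 'moment': array([-0.01433733, -0.00622434, -0.03603778]), 'finger_gap': 94.05066470026149}
scene {'fov_y': 52.086698808666746, 'cx': 275.30461493049336, 'cy': 206.01439797318122, 'position': array([ 851.08777786, -365.37333456,  799.92782015]), 'attitude': array([-2.47029781e+00, -9.01822395e-04,  7.70862628e-01])}
side {'fov_y': 57.2298069983408, 'cx': 279.7927853741925, 'cy': 209.51427449183493, 'position': array([ 384.42326512, -550.7243437 ,  630.23464524]), 'attitude': array([-2.35060851e+00,  3.75968980e-04, -1.21701618e-01])}
wrist {'fov_y': 61.24919492358341, 'cx': 275.41270513245775, 'cy': 211.16694594366814, 'position': array([126.6863916 , 541.77520026, 384.61463658]), 'attitude': array([2.85314961e+00, 1.12555766e-03, 1.19092526e+00])}
```

View pics/scene0.png

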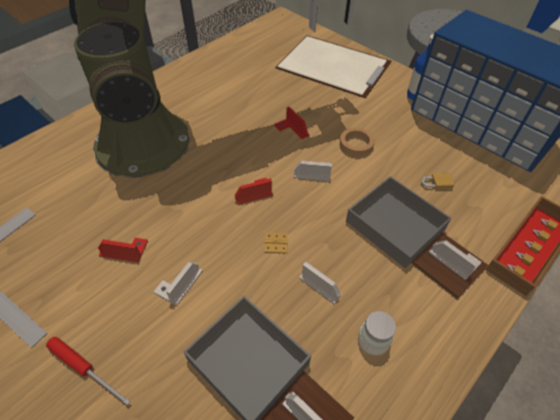

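View pics/side0.png

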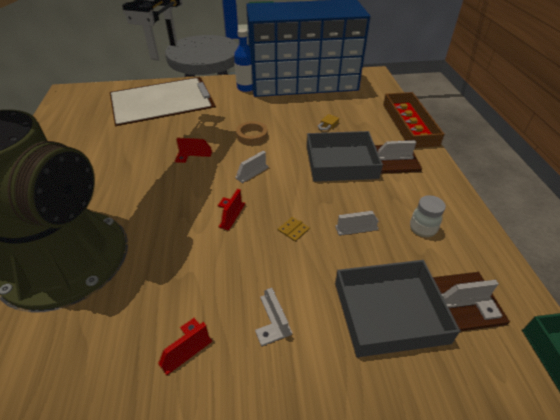

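View pics/wrist0.png

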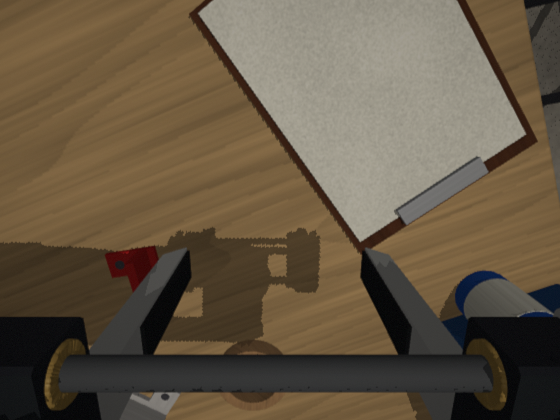

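Run:
```python
import cv2,numpy as np
a=cv2.imread("pics/scene0.png");b=cv2.imread("pics/side0.png")
def c(i,x,y,w=45): return cv2.resize(i[max(0,y-w):y+w,max(0,x-w):x+w],(260,260),interpolation=cv2.INTER_CUBIC)
r1=np.hstack([c(a,180,283),c(a,313,171),c(a,320,282)])
r2=np.hstack([c(b,272,318),c(b,252,167),c(b,357,223)])
cv2.imwrite("pics/crop1.png",np.vstack([r1,r2]))
r1=np.hstack([c(a,455,260),c(a,305,375)])
r2=np.hstack([c(b,397,152),c(b,470,300)])
cv2.imwrite("pics/crop2.png",np.vstack([r1,r2]))
```

```text
(no output)
```

View pics/crop1.png

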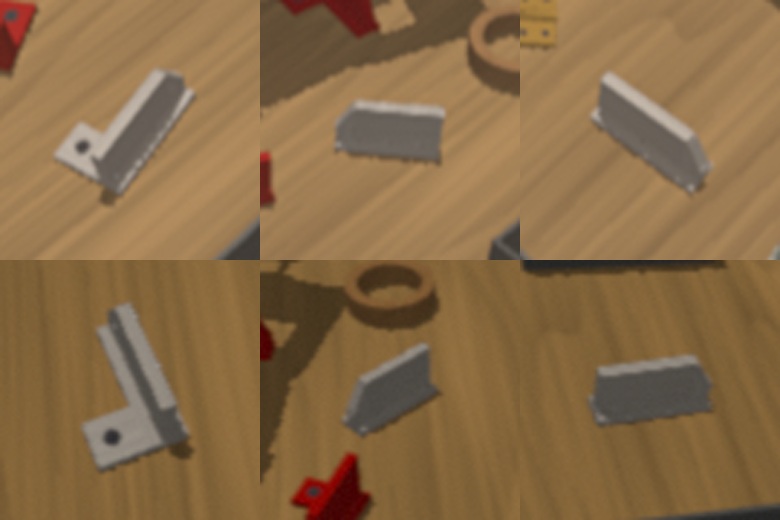

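View pics/crop2.png

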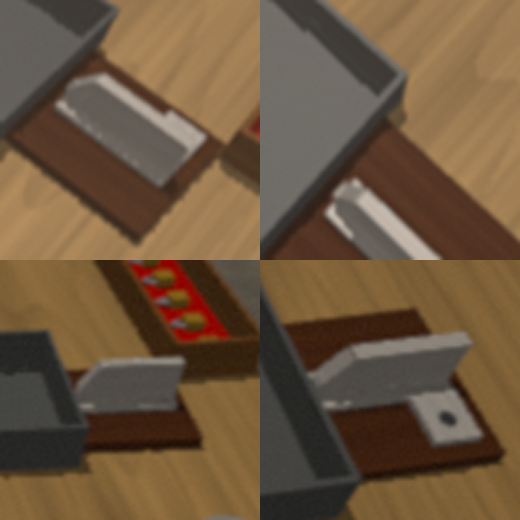

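```bash
cat > h.py <<'E'
import numpy as np,cv2
from scipy.spatial.transform import Rotation as R
from cell import telemetry,camera,calibration
def ray(c,p):
    f=210/np.tan(np.radians(c['fov_y'])/2)
    d=np.array([(p[0]-c['cx'])/f,(p[1]-c['cy'])/f,1.])
    return np.array(c['position']),R.from_euler('xyz',c['attitude']).as_matrix()@d
def plane(c,p,z):
    o,d=ray(c,p); return o+d*(z-o[2])/d[2]
def proj(c,P):
    f=210/np.tan(np.radians(c['fov_y'])/2)
    v=R.from_euler('xyz',c['attitude']).as_matrix().T@(np.asarray(P)-c['position'])
    return v[0]/v[2]*f+c['cx'],v[1]/v[2]*f+c['cy']
def tri(c1,p1,c2,p2):
    o1,d1=ray(c1,p1);o2,d2=ray(c2,p2)
    d1/=np.linalg.norm(d1);d2/=np.linalg.norm(d2)
    t=np.linalg.lstsq(np.c_[d1,-d2],o2-o1,rcond=None)[0]
    a=o1+d1*t[0];b=o2+d2*t[1]; return (a+b)/2,np.linalg.norm(a-b)
E
python3 - <<'E'
from h import *
cs,cd=calibration('scene'),calibration('side')
for n,p,q in[("A",(180,283),(272,318)),("B",(313,171),(252,167)),("C",(320,282),(357,223))]:
    print(n,plane(cs,p,23),plane(cd,q,23),tri(cs,p,cd,q))
print("bins rim corners")
for n,c,P in[("far scene",cs,[(347,218),(392,180),(449,220),(404,264)]),("near scene",cs,[(187,352),(243,299),(309,357)]),("far side",cd,[(307,135),(368,134),(379,157),(310,158)]),("near side",cd,[(337,271),(423,263),(452,333),(352,349)])]:
    print(n,[plane(c,p,45).round() for p in P])
a=cv2.imread("pics/scene0.png");b=cv2.imread("pics/side0.png")
def z(i,x,y,w=30):return cv2.resize(i[y-w:y+w,x-w:x+w],(390,390),interpolation=cv2.INTER_CUBIC)
cv2.imwrite("pics/c3.png",np.hstack([z(a,180,283),z(b,272,318)]))
cv2.imwrite("pics/c4.png",np.hstack([z(a,313,171),z(b,252,167)]))
E
```

```text
A [ 421.96071652 -198.99477481   23.        ] [ 412.53690118 -206.90798623   23.        ] (array([ 412.93890568, -196.05622804,    5.50421463]), np.float64(1.8536482623535142))
B [411.36612588 221.9003624   23.        ] [407.60934987 218.94928981  23.        ] (array([407.86990627, 226.56511593,  16.91962825]), np.float64(0.1278599105247953))
C [ 6.23350858e+02 -2.82835672e-02  2.30000000e+01] [619.72670335  -2.79673722  23.        ] (array([621.8292021 ,   2.41517138,  17.44897701]), np.float64(0.3453669576564957))
bins rim corners
far scene [array([570., 151.,  45.]), array([576., 313.,  45.]), array([733., 302.,  45.]), array([725., 139.,  45.])]
near scene [array([ 551., -280.,   45.]), array([ 548., -141.,   45.]), array([ 712., -136.,   45.])]
far side [array([563., 311.,  45.]), array([727., 295.,  45.]), array([726., 192.,  45.]), array([553., 209.,  45.])]
near side [array([ 542., -138.,   45.]), array([ 708., -139.,   45.]), array([ 700., -282.,   45.]), array([ 531., -289.,   45.])]
```

View pics/c3.png

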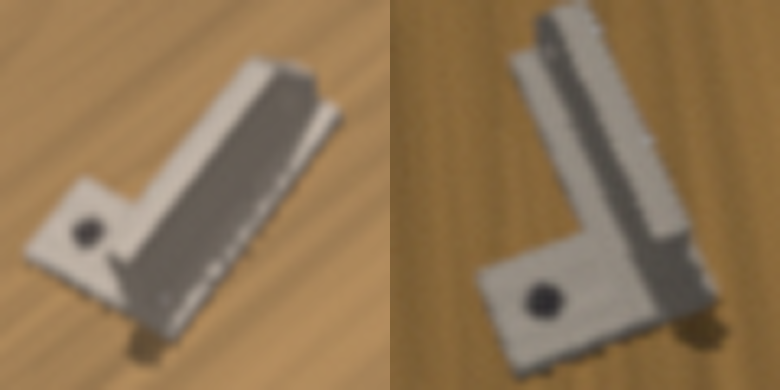

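View pics/c4.png

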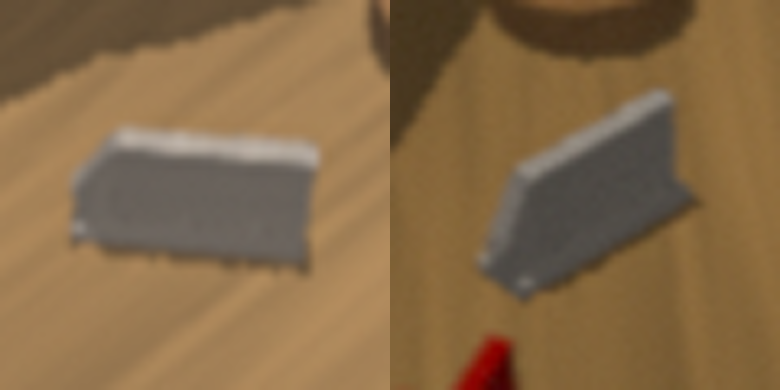

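Run:
```python
from h import *
cs,cd,cw=calibration('scene'),calibration('side'),calibration('wrist')
for n,l in[("A",[((190.8,263),(270.5,288.8)),((170,293),(284.3,323.4))]),("B",[((301.8,161.8),(242.8,163.2)),((331,164.8),(263.5,152))])]:
    q=[]
    for p,s in l:
        print(n,plane(cs,p,46).round(1),plane(cd,s,46).round(1),[np.round(v,1) for v in tri(cs,p,cd,s)]);q.append((plane(cs,p,46)+plane(cd,s,46))/2)
    d=q[1]-q[0];print("dir nose->tab",np.degrees(np.arctan2(d[1],d[0])),np.linalg.norm(d))
s=telemetry.read_state();T=R.from_euler('xyz',s['eef_rot']).as_matrix();print(T.round(3))
print("cam in tool",T.T@(cw['position']-s['eef_pos']), "centre hit z20 rel tcp, tool", T.T@(plane(cw,(cw['cx'],cw['cy']),20)-s['eef_pos']))
```

```text
A [ 414.3 -160.5   46. ] [ 415.  -162.2   46. ] [array([ 414.7, -161.1,   45.6]), np.float64(1.6)]
A [ 438.  -230.8   46. ] [ 430.7 -232.3   46. ] [array([ 431.9, -228.1,   36.3]), np.float64(2.2)]
dir nose->tab -74.32067608570831 72.88521295082907
B [384.6 208.6  46. ] [385.3 207.5  46. ] [array([385.1, 208. ,  46.1]), np.float64(0.9)]
B [442.2 250.5  46. ] [440.1 247.2  46. ] [array([440.3, 253.4,  41.9]), np.float64(0.8)]
dir nose->tab 36.01659776198124 69.39441543393728
[[-0.     0.372  0.928]
 [-0.001  0.928 -0.372]
 [-1.    -0.001 -0.   ]]
cam in tool [-1.71661841e+02  1.07378842e-01 -8.37442644e+01] centre hit z20 rel tcp, tool [1.93024298e+02 1.76880333e-01 2.44935077e+01]
```

```bash
python3 -m handwheel '[[-0.328,0,0,0,-0.643,0.976,1],[-0.328,0,0,0,-0.643,0.976,1],[-0.328,0,0,0,-0.643,0.976,1],[-0.328,0,0,0,-0.643,0.976,1],[-0.328,0,0,0,-0.643,0.976,1],[-0.328,0,0,0,-0.643,0.976,1],[-0.328,0,0,0,-0.643,0.976,1],[-0.328,0,0,0,-0.643,0.976,1]]' 40
python3 - <<'E'
from h import *
import pickle
c=calibration('wrist');s=telemetry.read_state();i=camera('wrist')
print(s['clock'],s['eef_pos'],s['eef_rot']);pickle.dump((c,s),open('w1.pkl','wb'))
cv2.imwrite("pics/w1.png",i[:,:,::-1])
E
```

```text
clock: 1.15
eef_pos: [404.8, 221.7, 213.0]
eef_rot: [-2.845, 1.57, -2.198]
wrist_force: [0.3, -0.2, 0.1]
finger_gap: 94.3
1.15 [404.84689573 221.6717369  213.02016246] [-2.84479918  1.56962232 -2.19762768]
```

View pics/w1.png

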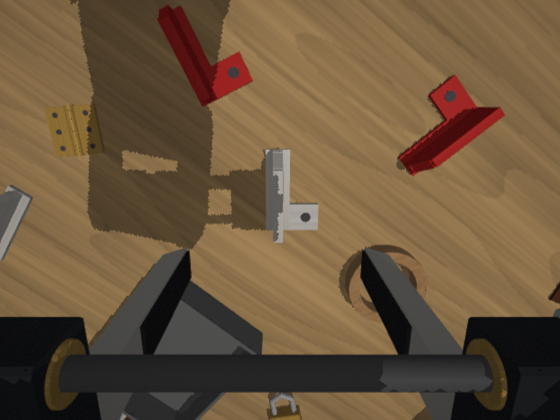

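Run:
```python
import cv2
i=cv2.imread("pics/w1.png")[140:250,240:340]
cv2.imwrite("pics/w1c.png",cv2.resize(i,None,fx=5.4,fy=5.4,interpolation=cv2.INTER_CUBIC))
```

```text
(no output)
```

View pics/w1c.png

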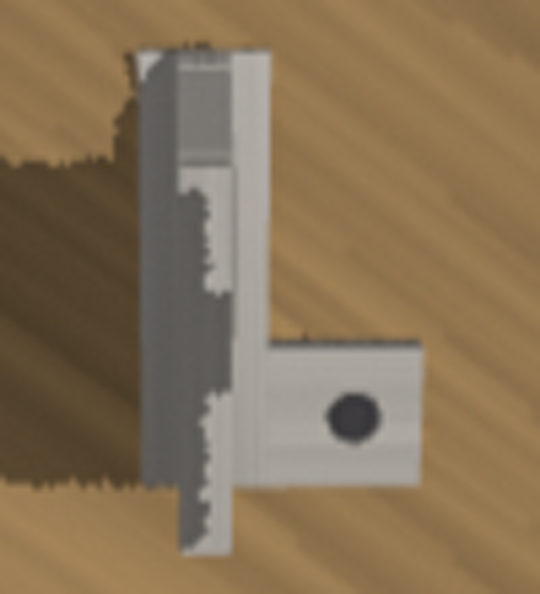

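Run:
```python
from h import *
import pickle
c,s=pickle.load(open('w1.pkl','rb'))
P=lambda x,y,z:plane(c,(240+x/5.4,140+y/5.4),z)
n=(P(138,50,6)+P(270,50,6))/2;t=(P(138,487,6)+P(270,487,6))/2
print(n,t,np.linalg.norm(n-t),"c",(n+t)/2,np.degrees(np.arctan2(*(t-n)[1::-1])),"width",np.linalg.norm(P(138,50,6)-P(270,50,6)))
n2=P(206,165,46);t2=P(206,553,46);u=(t2-n2)/np.linalg.norm(t2-n2)
print(n2,t2,np.linalg.norm(n2-t2),"c",t2-45*u)
T=R.from_euler('xyz',s['eef_rot']).as_matrix();print(T.round(3))
g=np.append(((n+t)/2)[:2],0)
print("delta tool",T.T@(g-s['eef_pos']))
# scene re-check proj bins
```

```text
[371.43674082 200.19633641   6.        ] [443.72369986 255.14486258   6.        ] 90.80057805225466 c [407.58022034 227.67059949   6.        ] 37.240077511948016 width 25.882763339729834
[383.9025514  209.78470557  46.        ] [442.8906077  254.65170497  46.        ] 74.11233649181233 c [407.07386437 227.40907482  46.        ]
[[-0.001 -0.603  0.798]
 [-0.001  0.798  0.603]
 [-1.    -0.    -0.001]]
delta tool [213.01242955   3.21097515   6.03668165]
```

```bash
python3 -m handwheel '[[0,0,0,0.2,0.011,0.033,1],[0,0,0,0.4,0.011,0.033,1],[0,0,0,0.55,0.011,0.033,1],[0,0,0,0.643,0.011,0.033,1],[0,0,0,0.643,0.011,0.033,1],[0,0,0,0.643,0.011,0.033,0],[0,0,0,0.643,0.011,0.033,0],[0,0,0,0.643,0.011,0.033,0],[0,0,0,0.643,0.011,0.033,0],[0,0,0,0.643,0.011,0.033,0],[0,0,0,0.643,0.011,0.033,0],[0,0,0,0.643,0.011,0.033,0]]' 40
```

```text
clock: 2.7
eef_pos: [410.2, 230.9, 20.1]
eef_rot: [-2.994, 1.57, -2.347]
wrist_force: [-0.0, -0.2, 0.2]
finger_gap: 27.1
```

```bash
python3 -m handwheel '[[0,0,0,0,0,0,0],[0,0,0,0,0,0,0],[0,0,0,0,0,0,0],[0,0,0,0,0,0,0],[0,0,0,0,0,0,0]]' 40
python3 - <<'E'
from h import *
s=telemetry.read_state();T=R.from_euler('xyz',s['eef_rot']).as_matrix();print(T.round(3),s['eef_pos'],s['wrist_force'],s['finger_gap'])
E
```

```text
clock: 3.32
eef_pos: [410.1, 230.9, 20.1]
eef_rot: [-2.994, 1.57, -2.346]
wrist_force: [0.3, -0.8, -0.7]
finger_gap: 9.8
[[-0.001 -0.603  0.798]
 [-0.001  0.798  0.603]
 [-1.    -0.    -0.001]] [410.14216638 230.88959199  20.10150871] [ 0.25160207 -0.75752047 -0.6946182 ] 9.836019780134452
```

Run:
```python
import cv2,numpy as np
a=cv2.imread("pics/scene0.png");b=cv2.imread("pics/side0.png")
def z(i,x0,y0,w,h):return cv2.resize(i[y0:y0+h,x0:x0+w],(780,int(780*h/w)),interpolation=cv2.INTER_CUBIC)
cv2.imwrite("pics/d1.png",z(a,340,170,156,120))
cv2.imwrite("pics/d2.png",z(b,295,125,130,70))
cv2.imwrite("pics/d3.png",z(b,325,255,195,105))
```

```text
(no output)
```

View pics/d1.png

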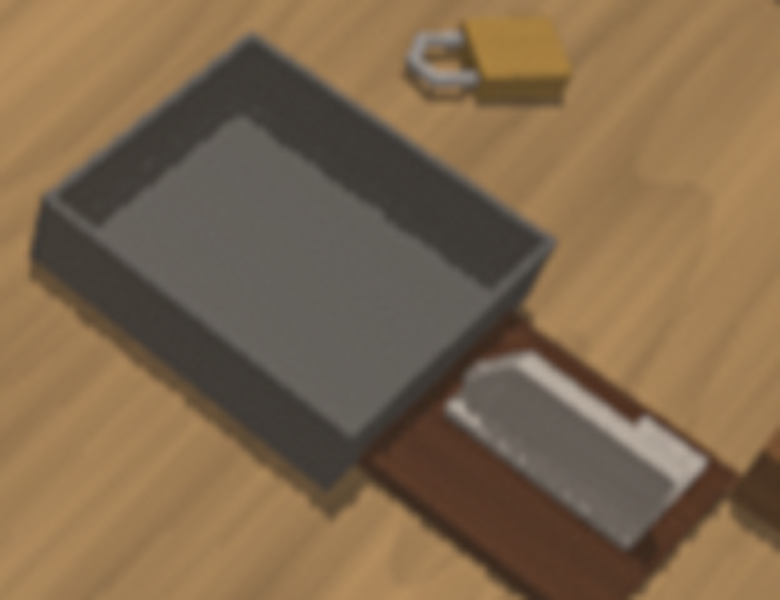

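View pics/d2.png

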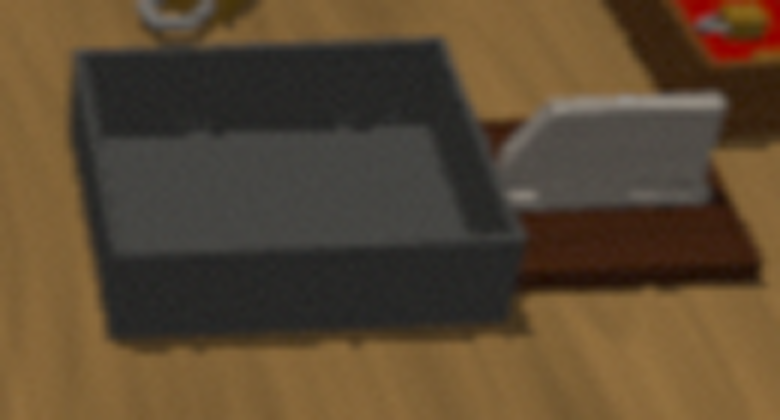

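View pics/d3.png

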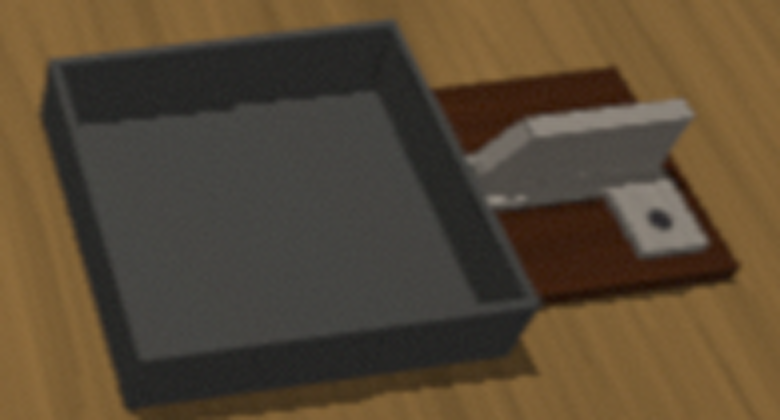

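```bash
python3 -m handwheel '[[0,0,0,-0.2,0,0,0],[0,0,0,-0.4,0,0,0],[0,0,0,-0.4,0,0,0]]' 40
```

```text
clock: 3.7
eef_pos: [411.8, 231.8, 143.9]
eef_rot: [-0.265, 1.565, 0.382]
wrist_force: [-0.7, 0.1, -1.6]
finger_gap: 9.8
```

Run:
```python
from h import *
cs,cd=calibration('scene'),calibration('side')
def f(c,sc,o,pts):
    q=np.array([plane(c,(o[0]+x/sc,o[1]+y/sc),45)[:2] for x,y in pts]);print(q.round(1).tolist(),"lens",np.linalg.norm(q-np.roll(q,-1,0),axis=1).round(),"c",q.mean(0), "pair c",(q[0]+q[2])/2)
    return q
f(cs,5,(340,170),[(48,195),(250,35),(555,240),(350,438)])
f(cd,6,(295,125),[(75,52),(443,40),(523,238),(103,255)])
f(cd,4,(325,255),[(48,62),(395,22),(538,302),(128,365)])
f(cs,1,(0,0),[(187,352),(243,299),(309,357),(251,413)])
s=telemetry.read_state();T=R.from_euler('xyz',s['eef_rot']).as_matrix();print(T.round(3),s['eef_pos'])
```

```text
[[558.5, 174.8], [567.5, 317.9], [733.7, 310.2], [725.6, 160.9]] lens [143. 166. 150. 168.] c [646.33214274 240.93707474] pair c [646.11618498 242.46648531]
[[565.7, 316.7], [732.8, 305.9], [724.0, 161.3], [551.8, 171.3]] lens [167. 145. 173. 146.] c [643.56210453 238.82237826] pair c [644.85371207 239.03201302]
[[542.2, -136.7], [711.7, -133.9], [714.4, -279.3], [540.4, -285.3]] lens [169. 145. 174. 149.] c [ 627.17720134 -208.79654642] pair c [ 628.31624084 -208.00918086]
[[551.4, -279.7], [547.8, -140.9], [711.8, -136.1], [704.3, -269.9]] lens [139. 164. 134. 153.] c [ 628.82633844 -206.67739208] pair c [ 631.58609056 -207.93993981]
[[ 0.006 -0.603  0.798]
 [ 0.002  0.798  0.603]
 [-1.    -0.002  0.006]] [411.83554166 231.81545421 143.90834441]
```

```bash
python3 -m handwheel '[[0.228,0,0,0,-0.457,0.648,0],[0.228,0,0,0,-0.457,0.648,0],[0.228,0,0,0,-0.457,0.648,0],[0.228,0,0,0,-0.457,0.648,0],[0.228,0,0,0,-0.457,0.648,0],[0.228,0,0,0,-0.457,0.648,0],[0.228,0,0,0,-0.457,0.648,0]]' 40
python3 - <<'E'
from h import *
import pickle
c=calibration('wrist');s=telemetry.read_state();cv2.imwrite("pics/w2.png",camera('wrist')[:,:,::-1]);pickle.dump((c,s),open('w2.pkl','wb'))
cv2.imwrite("pics/s2.png",camera('side')[:,:,::-1])
T=R.from_euler('xyz',s['eef_rot']).as_matrix();print(T.round(3),s['eef_pos'],s['finger_gap'])
E
```

```text
clock: 4.58
eef_pos: [648.7, 240.0, 145.3]
eef_rot: [0.469, 1.565, 0.402]
wrist_force: [0.9, -0.4, -1.0]
finger_gap: 10.2
[[ 0.005  0.067  0.998]
 [ 0.002  0.998 -0.067]
 [-1.     0.003  0.005]] [648.69497975 239.98050053 145.28975843] 10.158538309074705
```

View pics/w2.png

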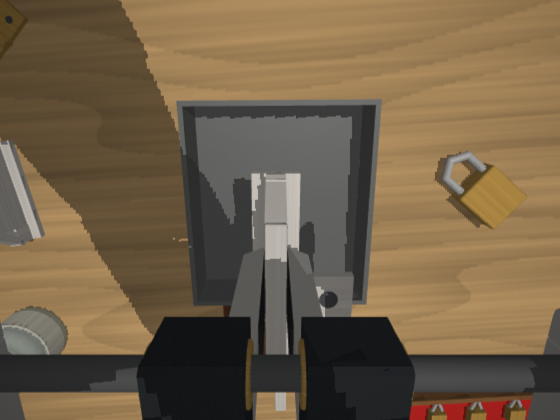

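View pics/s2.png

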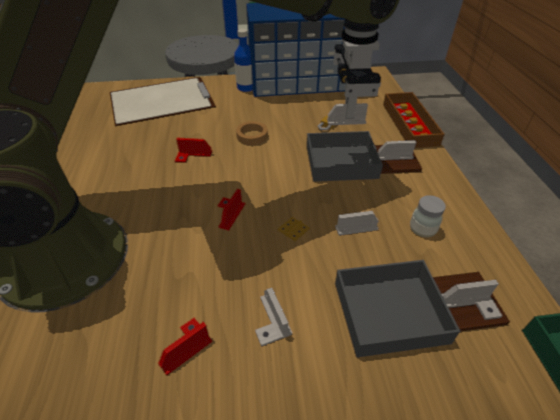

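Run:
```python
from h import *
import pickle
c,s=pickle.load(open('w2.pkl','rb'))
q=np.array([plane(c,p,45)[:2] for p in[(178,102),(381,100),(366,304),(193,305)]]);print(q.round(1),np.linalg.norm(q-np.roll(q,-1,0),axis=1),q.mean(0))
```

```text
[[558.3 175.2]
 [566.7 323.3]
 [735.6 313.7]
 [726.4 163.6]] [148.38784255 169.18399047 150.29942812 168.50764933] [646.76956123 243.96333168]
```

```bash
python3 -m handwheel '[[0,0,0,0.15,0.01,0.007,0],[0,0,0,0.3,0.01,0.007,0],[0,0,0,0.37,0.01,0.007,0],[0,0,0,0.399,0.01,0.007,0],[0,0,0,0.399,0.01,0.007,0],[0,0,0,0.399,0.01,0.007,0]]' 40
```

```text
clock: 5.42
eef_pos: [652.8, 243.4, 27.9]
eef_rot: [0.432, 1.562, 0.365]
wrist_force: [-0.4, 0.4, -1.3]
finger_gap: 9.5
```

```bash
python3 -m handwheel '[[0,0,0,0.008,0,0,0],[0,0,0,0.008,0,0,0],[0,0,0,0.008,0,0,0]]' 40
```

```text
clock: 5.8
eef_pos: [652.9, 243.4, 25.7]
eef_rot: [0.428, 1.561, 0.361]
wrist_force: [0.2, 0.3, -1.7]
finger_gap: 9.9
```

```bash
python3 -m handwheel '[[0,0,0,0.004,0,0,0],[0,0,0,0.004,0,0,0],[0,0,0,0.004,0,0,0.43],[0,0,0,0.004,0,0,0.43],[0,0,0,0.004,0,0,0.43],[0,0,0,0.004,0,0,0.43],[0,0,0,0.004,0,0,0.43]]' 40
```

```text
clock: 6.68
eef_pos: [652.9, 243.4, 24.5]
eef_rot: [0.428, 1.561, 0.361]
wrist_force: [-0.0, 0.4, -0.3]
finger_gap: 40.3
```

Now lift straight up and look.

```bash
python3 -m handwheel '[[0,0,0,-0.1,0,0,0.43],[0,0,0,-0.3,0,0,0.43],[0,0,0,-0.5,0,0,0.6],[0,0,0,-0.6,0,0,1],[0,0,0,-0.6,0,0,1]]' 40
python3 - <<'E'
from h import *
cv2.imwrite("pics/w3.png",camera('wrist')[:,:,::-1])
s=telemetry.read_state();T=R.from_euler('xyz',s['eef_rot']).as_matrix();print(T.round(3),s['eef_pos'],s['joints'])
E
```

```text
clock: 7.3
eef_pos: [652.0, 243.1, 207.2]
eef_rot: [0.408, 1.557, 0.341]
wrist_force: [-0.6, -0.5, -1.1]
finger_gap: 66.9
[[ 0.01   0.068  0.998]
 [ 0.004  0.998 -0.068]
 [-1.     0.004  0.009]] [651.38347299 242.87791961 204.69438016] [ 3.04021002e-01  6.36884654e-01  1.05560590e+00  5.45458543e-04
  1.43872802e+00 -1.19920231e+00]
```

View pics/w3.png

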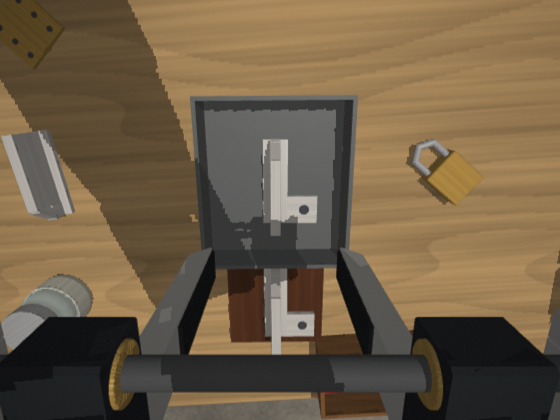

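```bash
python3 -m handwheel '[[0.197,0,0,0,-0.745,-0.333,1],[0.197,0,0,0,-0.745,-0.333,1],[0.197,0,0,0,-0.745,-0.333,1],[0.197,0,0,0,-0.745,-0.333,1],[0.197,0,0,0,-0.745,-0.333,1]]' 40
python3 - <<'E'
from h import *
s=telemetry.read_state();T=R.from_euler('xyz',s['eef_rot']).as_matrix();print(T.round(3),s['eef_pos'])
z=np.array([np.cos(np.radians(-75)),np.sin(np.radians(-75)),0]);x=np.array([0,0,-1.]);W=np.c_[x,np.cross(z,x),z]
print(R.from_matrix(T.T@W).as_rotvec()/np.pi,T.T@(np.array([422,-190,213])-s['eef_pos'])/300)
E
```

```text
clock: 7.98
eef_pos: [535.0, 24.1, 201.5]
eef_rot: [1.126, 1.563, 0.435]
wrist_force: [-0.7, -0.4, 0.4]
finger_gap: 93.6
[[ 0.007  0.637  0.771]
 [ 0.003  0.771 -0.637]
 [-1.     0.007  0.003]] [534.95691211  24.14217559 201.46859007]
[ 0.19680314  0.00035444 -0.00258727] [-0.04362154 -0.78977496  0.16468316]
```

```bash
python3 -m handwheel '[[0.197,0,-0.003,-0.044,-0.79,0.165,1],[0.197,0,-0.003,-0.044,-0.79,0.165,1],[0.197,0,-0.003,-0.044,-0.79,0.165,1],[0.197,0,-0.003,-0.044,-0.79,0.165,1],[0.197,0,-0.003,-0.044,-0.79,0.165,1],[0.197,0,-0.003,-0.044,-0.79,0.165,1]]' 40
python3 - <<'E'
from h import *
import pickle
c=calibration('wrist');s=telemetry.read_state();i=camera('wrist')[:,:,::-1]
print(s['eef_pos']);pickle.dump((c,s),open('w4.pkl','wb'))
cv2.imwrite("pics/w4.png",i)
cv2.imwrite("pics/w4c.png",cv2.resize(i[130:250,220:340],None,fx=5,fy=5,interpolation=cv2.INTER_CUBIC))
E
```

```text
clock: 8.72
eef_pos: [422.4, -189.4, 212.3]
eef_rot: [-1.437, 1.569, -2.746]
wrist_force: [-0.1, 0.1, 0.2]
finger_gap: 94.2
[ 422.41728436 -189.41516406  212.25091235]
```

View pics/w4.png

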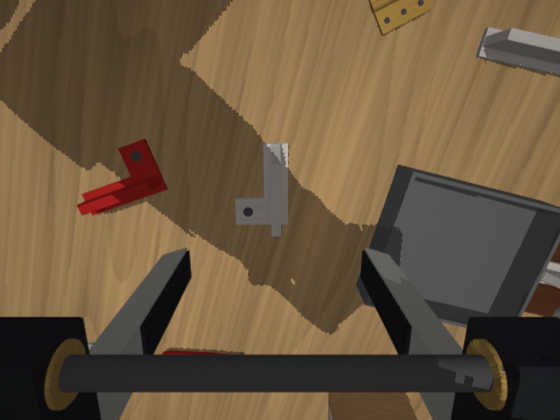

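View pics/w4c.png

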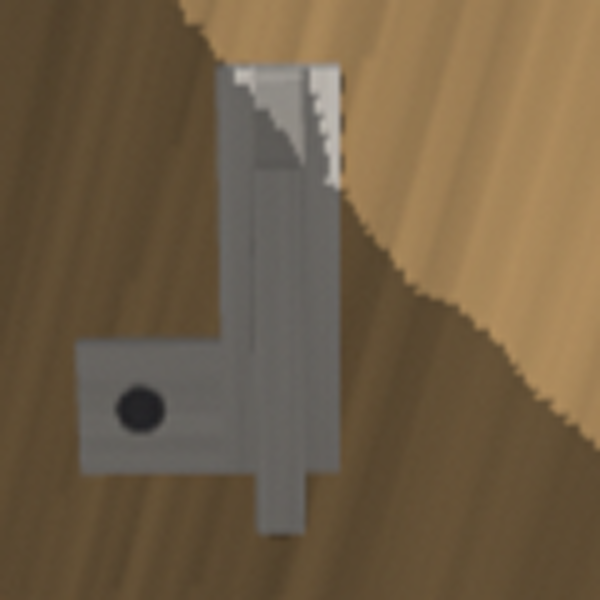

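Run:
```python
from h import *
import pickle
c,s=pickle.load(open('w4.pkl','rb'))
P=lambda x,y,z:plane(c,(220+x/5,130+y/5),z)
n=(P(217,65,6)+P(340,65,6))/2;t=(P(220,471,6)+P(340,471,6))/2
print(n,t,np.linalg.norm(n-t),"c",(n+t)/2,np.degrees(np.arctan2(*(t-n)[1::-1])))
n2=P(280,168,46);t2=P(281,534,46);u=(t2-n2)/np.linalg.norm(t2-n2)
print(n2,t2,np.linalg.norm(n2-t2),"c",t2-45*u)
T=R.from_euler('xyz',s['eef_rot']).as_matrix();print(T.round(3))
g=np.append((((n+t)/2+t2-45*u)/2)[:2]+4*u[:2],20)
print("delta/300",T.T@(g-s['eef_pos'])/300)
q=np.array([plane(c,p,45)[:2] for p in[(400,165)]]);print(q)
```

```text
[ 410.05878065 -144.99478273    6.        ] [ 433.82515862 -231.84930767    6.        ] 90.04748316053974 c [ 421.94196964 -188.4220452     6.        ] -74.69652093902782
[ 414.41952446 -159.81355315   46.        ] [ 434.04902919 -231.76973642   46.        ] 74.58558685586218 c [ 422.20588697 -188.35614428   46.        ]
[[-0.002  0.966  0.259]
 [-0.001  0.259 -0.966]
 [-1.    -0.002  0.   ]]
delta/300 [0.64083795 0.0009595  0.00958251]
[[ 529.59073372 -130.30103979]]
```

```bash
python3 -m handwheel '[[0,0,0,0.2,0.001,0.01,1],[0,0,0,0.4,0.001,0.01,1],[0,0,0,0.55,0.001,0.01,1],[0,0,0,0.641,0.001,0.01,0.7],[0,0,0,0.641,0.001,0.01,0.3],[0,0,0,0.641,0.001,0.01,0],[0,0,0,0.641,0.001,0.01,0],[0,0,0,0.641,0.001,0.01,0],[0,0,0,0.641,0.001,0.01,0],[0,0,0,0.641,0.001,0.01,0],[0,0,0,0.641,0.001,0.01,0],[0,0,0,0.641,0.001,0.01,0]]' 40 && python3 -m handwheel '[[0,0,0,0,0,0,0],[0,0,0,0,0,0,0],[0,0,0,0,0,0,0],[0,0,0,0,0,0,0]]' 40
```

```text
clock: 10.28
eef_pos: [423.4, -192.1, 20.1]
eef_rot: [-1.353, 1.569, -2.661]
wrist_force: [-0.8, -0.2, 0.5]
finger_gap: 10.0
clock: 10.78
eef_pos: [423.4, -192.0, 20.1]
eef_rot: [-1.372, 1.569, -2.679]
wrist_force: [-0.4, -0.4, 0.0]
finger_gap: 9.8
```

```bash
python3 -m handwheel '[[0,0,0,-0.2,0,0,0],[0,0,0,-0.41,0,0,0],[0,0,0,-0.41,0,0,0],[-0.423,0,0,-0.41,0.661,0.232,0],[-0.423,0,0,-0.41,0.661,0.232,0],[-0.423,0,0,-0.41,0.661,0.232,0],[-0.423,0,0,-0.41,0.661,0.232,0],[-0.423,0,0,-0.41,0.661,0.232,0],[-0.423,0,0,-0.41,0.661,0.232,0],[-0.423,0,0,-0.41,0.661,0.232,0],[-0.423,0,0,-0.41,0.661,0.232,0],[-0.423,0,0,-0.41,0.661,0.232,0]]' 40
python3 - <<'E'
from h import *
import pickle
c=calibration('wrist');s=telemetry.read_state();cv2.imwrite("pics/w5.png",camera('wrist')[:,:,::-1]);pickle.dump((c,s),open('w5.pkl','wb'))
T=R.from_euler('xyz',s['eef_rot']).as_matrix();print(T.round(3),s['eef_pos'],s['finger_gap'])
E
```

```text
clock: 12.28
eef_pos: [632.9, -207.5, 141.7]
eef_rot: [-3.054, 1.568, -3.036]
wrist_force: [0.2, 0.0, -1.3]
finger_gap: 9.9
[[-0.003 -0.017  1.   ]
 [-0.     1.     0.017]
 [-1.    -0.    -0.003]] [ 632.87225137 -207.48078031  141.69707659] 9.902975950724128
```

View pics/w5.png

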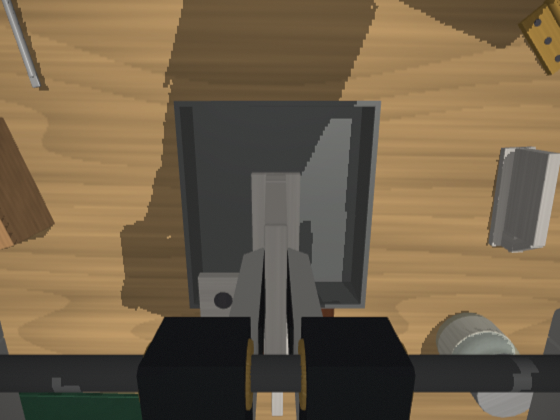

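```bash
python3 -m handwheel '[[0,0,0,0.15,0,0,0],[0,0,0,0.3,0,0,0],[0,0,0,0.37,0,0,0],[0,0,0,0.388,0,0,0],[0,0,0,0.388,0,0,0],[0,0,0,0.388,0,0,0],[0,0,0,0.388,0,0,0]]' 40
```

```text
clock: 13.2
eef_pos: [633.1, -207.8, 26.7]
eef_rot: [-2.305, 1.569, -2.287]
wrist_force: [0.5, 0.2, -2.1]
finger_gap: 10.1
```

```bash
python3 -m handwheel '[[0,0,0,0.007,0,0,0],[0,0,0,0.007,0,0,0],[0,0,0,0.007,0,0,0],[0,0,0,0.007,0,0,0.43],[0,0,0,0.007,0,0,0.43],[0,0,0,0.007,0,0,0.43],[0,0,0,0.007,0,0,0.43],[0,0,0,0.007,0,0,0.43],[0,0,0,0.007,0,0,0.43]]' 40 && python3 -m handwheel '[[0,0,0,-0.1,0,0,0.43],[0,0,0,-0.3,0,0,0.43],[0,0,0,-0.5,0,0,0.6],[0,0,0,-0.7,0,0,1],[0,0,0,-0.7,0,0,1],[0,0,0,-0.7,0,0,1],[0,0,0,-0.7,0,0,1]]' 40
python3 - <<'E'
from h import *
for n in('wrist','scene','side'):cv2.imwrite(f"pics/{n}6.png",camera(n)[:,:,::-1])
s=telemetry.read_state();print(s['eef_pos'],s['qd'].round(3),s['clock'])
E
```

```text
clock: 14.32
eef_pos: [633.1, -207.7, 24.6]
eef_rot: [-2.323, 1.569, -2.306]
wrist_force: [-0.1, 0.2, -0.0]
finger_gap: 40.4
clock: 15.2
eef_pos: [632.9, -207.4, 232.8]
eef_rot: [3.133, 1.567, -3.133]
wrist_force: [0.1, 0.5, -0.5]
finger_gap: 86.8
[ 633.12408015 -207.44767971  233.55833263] [-0.002 -0.005 -0.006  0.001  0.002 -0.001] 15.35
```

View pics/wrist6.png

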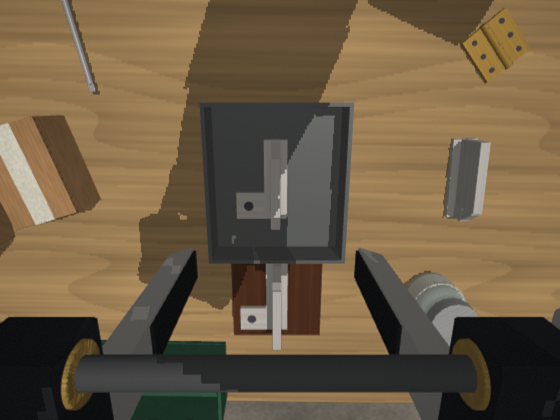

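View pics/side6.png

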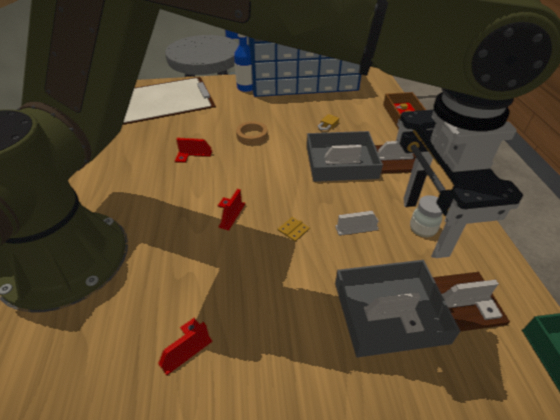

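View pics/scene6.png

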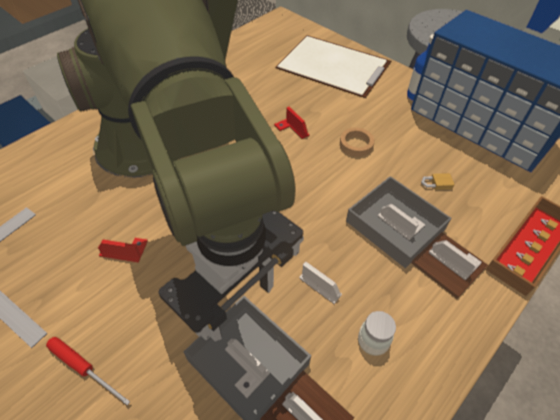

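Both brackets stand upright in the bins whose samples match their hand: left in the far bin at side (343,154), right in the near bin at side (393,305). The gripper is clear of everything.

```bash
python3 -c "
from cell import order;print(order.sign_off())"
```

```text
the job is handed in; nothing more can be done
None
```

Both brackets are in the bins of their own hand, standing upright on their feet and released, and the job is handed in at about 15.4 s on the clock. The hand-in gives no verdict.

- **Which parts:** The wrist camera showed a tab on each of the two aluminium brackets I moved, one to each side. I left the third aluminium look-alike, which has no tab, and the red ones alone.
- **Which bins:** The far bin (+y) has the left-hand sample, and the near bin (-y) has the right-hand one. Each bracket went in nose to the robot, like its sample.
- **Last checks:** Pictures from all three cameras show both brackets upright near the middle of their bins. The wrist force I read at the end of each move stayed at about 2 N or less, and the open gripper was about 200 mm above the bin floor.
- **Disagreements:**
  - My first readings of a few bin corners from the fixed cameras were off by tens of millimetres. I measured the corners again for the left bin. For the right bin I only checked by eye that it sat centred in the wrist view.
  - The left bin's centre differed by about 5 mm between cameras, well inside the tolerance.
  - I did not calculate the brackets' final positions after release, only looked at them.

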